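# Switch on the lapping machine under its splash guard

### The job

Switch on the gem lapping machine at its control box: with a fingertip lift the hinged splash guard by its front lip and, while the guard is held up, push the toggle beneath it all the way over towards the guard's hinge. Then draw the finger out so that the guard drops fully shut. Pick nothing up, and leave the jar, the canister and the dish standing where they are.

Things in the scene. Friction and masses are not known exactly. Their poses are not given: they have to be found in the camera images.
- switch_box: grey control box, 110 (x, depth) x 150 (y) x 70 mm high, bolted to the bench by feet 18 mm out at each side. Origin: centre of its underside; +x points from its front to its back, z up. Its front faces away from the robot: its yaw is pi, up to 0.5 rad either way. On its flat top: guard and toggle in the middle (y = 0); behind the hinge a knob (16 mm high, x 38, y -40) and a lamp (8 mm high, x 38, y 30), not used
- guard_hinge (a point): middle of the guard's hinge axis, fixed, at x 12, y 0, z 114 mm of the box (44 mm above the box top). The axis runs along the box's y. The guard has no spring or catch: from every angle it falls shut by its weight when let go; it rests and slides on a finger held under it; under 2 N at the lip lifts it
- guard_lip (a point): middle of the guard's front edge (the lip), half-way through its 4 mm thickness, moving with the guard; shut, it lies 75 mm in front of the hinge (towards -x of the box) at hinge height, 8 mm beyond the box's front face. The front under the lip is open: a finger can go in from the front, 42 mm of free height over the box top
- guard (a joint): splash guard: level 4 mm plate (clear window in a grey frame), 84 mm wide (y), 75 mm from hinge to lip, with a 4 mm side skirt at each side (76 mm clear between) that reaches down to 38 mm below hinge height and forward to 60 mm from the hinge. Angle in rad: 0 shut (plate level), grows as the lip goes up and back, stop at 1.4 (not quite upright)
- toggle (a joint): dark steel toggle lever with a black ball end beneath the guard, in rad: 0 = off, leaning 0.4 rad to the front; 0.8 = on, leaning 0.4 rad to the back (towards the hinge). It starts at 0 to 0.15, stays where it is left and stops dead at 0.8. A push of about 2 N at its tip moves it
- toggle_tip (a point): centre of the toggle's 12 mm ball end, 30 mm from its pivot (stem 7 mm thick). The pivot lies at y = 0 of the box, 24 mm in front of the hinge and 40 mm below it (4 mm above the box top); the ball's centre is 12 mm below the hinge and 36 mm in front of it when off, 12 mm in front when on
- lap_machine: the white lapping machine, fixed on the bench to the left of the box, not to be operated otherwise: round pan 260 mm across on a 240 x 220 mm foot, with a copper disc and a nut, 113 mm high in all. Origin: centre of its underside
- jar: bystander: loose glass jar with a red cap, 52 mm across, 55 mm high. Origin: centre of its underside
- canister: bystander: loose brass canister, 45 mm across, 90 mm high. Origin: centre of its underside
- dish: bystander: loose white dish, 70 mm across, 30 mm high. Origin: centre of its underside
There are look-alikes about, which are no part of the job. Of the things that look like the switch_box, the largest one is meant.

How it is judged:
On the way, in this order (a step that is already met when the one before it is completed fails the run):
1. the guard is lifted (at least 0.35 rad) with the toggle still off (value of joint guard above 0.35 rad and value of joint toggle below 0.4 rad), for 0.1 s.
2. the toggle is pushed over to on while the guard is up (value of joint toggle above 0.62 rad and value of joint guard above 0.2 rad), for 0.05 s.
At the end, for the whole second after the job is handed in: The toggle is on (beyond 0.62 of its 0.8 rad), the guard has dropped shut (within 0.06 rad) and is still, and the jar, canister and dish stand upright within 20 mm of where they were (value of joint toggle above 0.62 rad and value of joint guard below 0.06 rad and velocity of joint guard between -0.05 and 0.05 rad/s and angle between each of jar, canister, dish's own z axis and vertical below 0.2 rad and distance of each of jar, canister, dish from where it was at the start of the episode below 0.02 m); the robot touches nothing.
It fails at once if the jar is lifted, moved by 20 mm or tipped (distance of jar from where it was at the start of the episode above 0.02 m or angle between jar's own z axis and vertical above 0.35 rad).
It fails at once if the canister is lifted, moved by 20 mm or tipped (distance of canister from where it was at the start of the episode above 0.02 m or angle between canister's own z axis and vertical above 0.35 rad).
It fails at once if the dish is lifted, moved by 20 mm or tipped (distance of dish from where it was at the start of the episode above 0.02 m or angle between dish's own z axis and vertical above 0.35 rad).
It also fails if it takes over 40 s, if anything falls off the work surface, if the arm or the gripper's body presses on something with over 40 N, if the wrist force passes 120 N, or if a joint passes its speed limit or range.

### The arm

A 6-joint arm with a two-finger parallel gripper is mounted at the origin on the work surface. World frame = base frame: x ahead of the robot, y to its left, z up, the work surface at z = 0. Lengths are in m, angles in rad, forces in N, time in s.
With the tool pointing down it reaches from about 0.25 to 0.725 m from the base axis. Payload 4 kg.
Tool frame: the origin (TCP) lies midway between the tips of the shut fingers; the grasp point (between the pads) lies 19 mm behind it; z points along the fingers, y is the line along which they close (so a half turn about z gives the same grasp; the last joint's range is limited). The gripper opens to 85 mm and grips with 20 to 120 N. Pads are 22 mm wide; open, the fingers measure 114 mm over their backs; the gripper's body (76 mm by 85 mm) begins 54 mm behind the grasp point. The pads swing forward as they close: fully open they stand 13 mm farther back than shut.
Start: joints at [-1.185, 0.241, 0.005, 1.335, 0, 1.571], TCP at [0.188, -0.463, 0.231] pointing down, gripper open.
Joint ranges: [-2.72, 2.72], [-1.05, 1.87], [-1.09, 1.28], [-1.99, 2.15], [-1.42, 1.44], [-3.14, 3.14]. Speed limits (rad/s): [2.79, 2.79, 3.14, 3.14, 3.14, 3.14].

### API

Orientations are given as a unit quaternion [x, y, z, w].
In Python, from workcell import monitor, vision, job gives the robot as it stands.
- The arm moves only by the tool move_arm, never from a script. Its argument "moves" is a list that holds one entry, the list of rows, each a list of 5 numbers: the shift along the world's x, y, z in m, then the turn about the world's z in degrees, then the opening in per cent of the stroke, from 0 (shut) to 100 (fully open). In form: [[[x, y, z, turn, gripper], ...]]. A call has 1 to 5 rows; each row is the pose to reach, as a shift and turn from the pose commanded when the call began; what a row does not reach only later rows make up. A row lasts 1/8 s, in which the tool goes at most 62.5 mm and 10.7 degrees, less where a joint would pass 70% of its speed; a pose out of reach is approached as far as the arm can. A call with a gripper value outside its range is refused whole. The fingers move at their own pace and stop on an object; the grip force is fixed at half the most. Time passes only in rows, so rows that repeat a pose let the fingers close. It gives the time, the measured TCP pose, the force, the opening and the grip force at its end, in the units of the state.
- monitor.get_obs(): the state, without advancing time (a new reading comes with each control period).
- vision.camera(name): name is "scene" or "top" or "wrist"; returns a dict with "color" (384x512x3 uint8, red, green, blue), "camera_matrix" (3x3 intrinsics, pixels), "eye" and "attitude" of the camera in the world; the wrist camera has in their place "hand_eye" (4x4, takes a point from camera to tool coordinates, whose origin is the TCP and whose axes are the flange's). Camera axes: x right, y up, looking along -z (the intrinsics and any distortion apply to the point x, -y, -z); pixel columns grow to the right and rows downward; lengths in m; the calibration is good to about 2 mm. A picture is of the moment at which its call begins: read the wrist's pose just before it. There is no depth.
- job.job_done(): hands the job in; it is judged then, once.
The state is a dict: "clock": time; "joint_pos": joint angles; "joint_vel": joint speeds; "tau": joint torques, N m; "eef_pos": TCP position; "tool_rot": TCP orientation; "ft_force": force on the tool from outside, world axes, zero at the start; "ft_torque": the same for the moment, N m; "grip_width": finger opening in m; "grasp_force": force on a finger pad.
Only numpy, scipy, OpenCV 4.12 (cv2) and the standard library are available. Lean on these libraries where they do the work, as an engineer would, in place of code of your own. Each camera call takes 0.05 s, during which the arm holds its last target. There are 200 camera calls.

## Working session

There is one attempt and no reset: what is moved stays moved. The work goes in short steps, Python scripts to look and compute and a tool call to move; the robot and the scene stay as the last step left them, time stands still between calls to the robot, and variables do not carry over. Pictures are saved under pics/ and viewed, at most 10 in all, crops included, and the job is handed in when it is done.

Besides the shell and the picture viewer there is one more tool, called after ">>>" by a JSON object that holds its "api" and its "payload". move_arm: Moves the arm, as the interface text tells. Its arguments: {"type":"object","properties":{"moves":{"type":"array","items":{"type":"array","items":{"type":"array","items":{"type":"number"}}}}},"required":["moves"]}

```bash
ls; mkdir -p pics
python3 - <<'E'
from workcell import monitor, vision, job
import cv2,numpy as np,pickle
o=monitor.get_obs();print({k:np.round(v,3) for k,v in o.items()})
d={}
for n in("scene","top","wrist"):
    c=vision.camera(n);d[n]=c;cv2.imwrite(f"pics/{n}0.png",c["color"][:,:,::-1])
    print(n,{k:np.round(v,4).tolist() for k,v in c.items() if k!="color"})
pickle.dump(d,open("v0.pkl","wb"))
a=np.hstack([d["scene"]["color"],d["top"]["color"]])[:,:,::-1]
E
```

```text
pics
{'clock': np.float64(0.0), 'joint_pos': array([-1.185,  0.241,  0.004,  1.335,  0.   ,  1.571]), 'joint_vel': array([ 0.   , -0.001, -0.   ,  0.002,  0.002, -0.002]), 'tau': array([-1.0000e-03, -3.7231e+01,  2.5241e+01,  1.7000e-02,  0.0000e+00,
       -0.0000e+00]), 'eef_pos': array([ 0.188, -0.463,  0.23 ]), 'tool_rot': array([ 0.981,  0.192, -0.   , -0.001]), 'ft_force': array([-0.073,  0.035,  0.31 ]), 'ft_torque': array([ 0.006, -0.005, -0.022]), 'grasp_force': np.float64(0.0), 'grip_width': np.float64(0.085)}
scene {'camera_matrix': [[450.6465, 0.0, 250.8071], [0.0, 450.6465, 193.5348], [0.0, 0.0, 1.0]], 'eye': [1.5404, -0.5709, 0.9544], 'attitude': [0.4108, 0.2073, 0.4205, 0.7819]}
top {'camera_matrix': [[415.9914, 0.0, 259.3734], [0.0, 415.9914, 182.6933], [0.0, 0.0, 1.0]], 'eye': [0.3862, 0.1363, 1.4639], 'attitude': [0.0321, -0.0456, -0.703, 0.709]}
wrist {'camera_matrix': [[285.725, 0.0, 255.7736], [0.0, 285.725, 189.5109], [0.0, 0.0, 1.0]], 'hand_eye': [[0.0006, 0.95, 0.3121, 0.08], [1.0, -0.0004, -0.0008, 0.0002], [-0.0006, 0.3121, -0.95, -0.1419], [0.0, 0.0, 0.0, 1.0]]}
```

View pics/scene0.png

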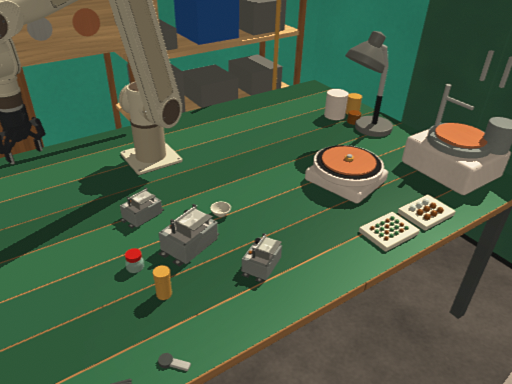

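View pics/top0.png

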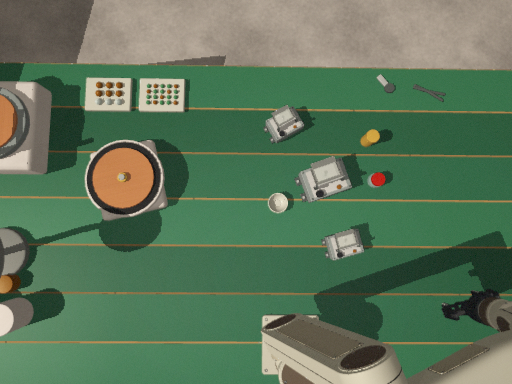

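```bash
python3 - <<'E'
import cv2,numpy as np,pickle
d=pickle.load(open("v0.pkl","rb"))
t=d["top"]["color"][145:215,285:365,::-1];s=d["scene"]["color"][195:265,150:230,::-1]
a=np.vstack([cv2.resize(t,None,fx=7,fy=4.2,interpolation=cv2.INTER_CUBIC)]) 
a=np.hstack([cv2.resize(x,None,fx=5,fy=5,interpolation=cv2.INTER_CUBIC) for x in (t,s)])
cv2.imwrite("pics/z0.png",a);print(a.shape)
E
cat > h.py <<'E'
import numpy as np
from scipy.spatial.transform import Rotation as R
from workcell import monitor, vision
def pose(c,o=None):
    if "hand_eye" in c:
        T=np.eye(4);T[:3,:3]=R.from_quat(o["tool_rot"]).as_matrix();T[:3,3]=o["eef_pos"]
        T=T@np.array(c["hand_eye"]);return T[:3,:3],T[:3,3]
    return R.from_quat(c["attitude"]).as_matrix(),np.array(c["eye"])
def ray(c,uv,z,o=None):
    K=np.array(c["camera_matrix"]);Rm,e=pose(c,o)
    d=np.linalg.inv(K)@[uv[0],uv[1],1];d=Rm@(d*[1,-1,-1])
    return e+d*(z-e[2])/d[2]
def proj(c,p,o=None):
    K=np.array(c["camera_matrix"]);Rm,e=pose(c,o)
    q=(np.atleast_2d(p)-e)@Rm*[1,-1,-1];q=q@K.T;return q[:,:2]/q[:,2:]
E
```

```text
(350, 800, 3)
```

View pics/z0.png

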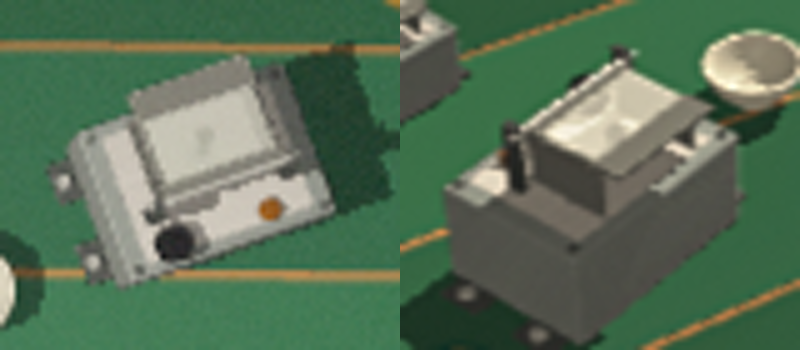

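The top crop shows the big box: guard lip from about (131,92) to (241,57) in the crop, knob at (173,242), lamp at (270,208); the lip faces away from the robot.

Run:
```python
import pickle
from h import *
d=pickle.load(open("v0.pkl","rb"));c=d["top"]
f=lambda u,v,z: ray(c,(285+u/5-.4,145+v/5-.4),z)
L,Rr=f(131,92,.116),f(241,57,.116);k,l=f(173,242,.086),f(270,208,.078)
print(L,Rr,np.linalg.norm(L-Rr),k,l,np.linalg.norm((k-l)[:2]))
for p,q in((L,Rr),(k,l)):
    v=q-p;print(np.degrees(np.arctan2(v[1],v[0])))
lip=(L+Rr)/2;print("lip",lip)
yaw=np.arctan2((l-k)[1],(l-k)[0])-np.pi/2
bx=np.array([np.cos(yaw),np.sin(yaw)]);by=np.array([-bx[1],bx[0]])
o=k[:2]-.038*bx+.040*by;print(np.degrees(yaw),"origin",o,"lip pred",o-.063*bx,"hinge",o+.012*bx)
```

```text
[ 0.60185441 -0.05745287  0.116     ] [ 0.62595279 -0.13028     0.116     ] 0.07671063836518342 [ 0.50580276 -0.08921717  0.086     ] [ 0.53003341 -0.15613358  0.078     ] 0.07116832387283728
-71.69070645607196
-70.0945124977477
lip [ 0.6139036  -0.09386644  0.116     ]
-160.0945124977477 origin [ 0.55515125 -0.11388955] lip pred [ 0.61438735 -0.09243996] hinge [ 0.54386819 -0.11797518]
```

>>> {"api": "move_arm", "payload": {"moves": [[[0.04,0.033,0.02,9,100],[0.08,0.066,0.02,18,100],[0.12,0.1,0.02,27,100],[0.16,0.133,0.02,36,100],[0.2,0.165,0.02,44,100]]]}}

```text
clock: 0.78
eef_pos: [0.3891, -0.2969, 0.2511]
tool_rot: [0.837, 0.547, -0.0, -0.0]
ft_force: [-0.1, -0.9, 0.0]
grip_width: 0.0855
grasp_force: 0.0
```

>>> {"api": "move_arm", "payload": {"moves": [[[0.06,0.046,0,9,100],[0.12,0.093,0,18,100],[0.18,0.14,0,27,100],[0.24,0.187,0,36,100],[0.3,0.233,0,44,100]]]}}

```text
clock: 1.4
eef_pos: [0.6361, -0.105, 0.2509]
tool_rot: [0.571, 0.821, -0.0, -0.0]
ft_force: [1.5, -0.8, 0.6]
grip_width: 0.0853
grasp_force: 0.0
```

>>> {"api": "move_arm", "payload": {"moves": [[[0.3,0.233,0,44,100],[0.0,0.0,0,0,100],[0,0,0,0,100]]]}}

```text
clock: 1.78
eef_pos: [0.6306, -0.1069, 0.2438]
tool_rot: [0.573, 0.819, -0.004, -0.007]
ft_force: [0.9, -0.7, 1.0]
grip_width: 0.0855
grasp_force: 0.0
```

Run:
```python
from h import *
import cv2,pickle
o=monitor.get_obs();print(o["eef_pos"],o["tool_rot"],o["joint_pos"],o["joint_vel"])
c=vision.camera("wrist");pickle.dump((o,c),open("w1.pkl","wb"))
cv2.imwrite("pics/w1.png",c["color"][:,:,::-1]);o=monitor.get_obs();print(o["eef_pos"])
```

```text
[ 0.63062423 -0.10686808  0.24380751] [ 0.573409    0.81922758 -0.00404924 -0.00720383] [-1.67330575e-01  5.43427065e-01  4.86495950e-01  1.53035412e+00
 -1.13497515e-03  1.05404829e+00] [ 0.00622406 -0.07408962  0.10381002 -0.02007766  0.03087009 -0.02419008]
[ 0.63282793 -0.10674995  0.24761033]
```

View pics/w1.png

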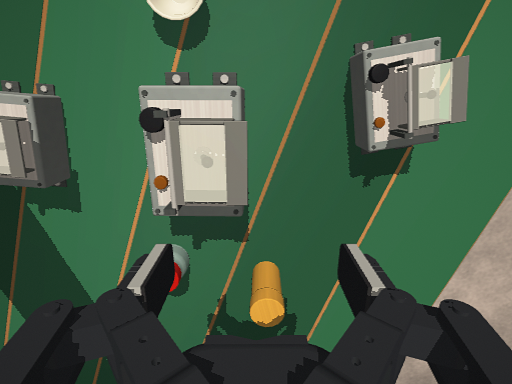

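The picture shows the large box at (195,150) aligned with the tool, its lip at column ~247, and the left (hinge-side) finger tip at (150–172, 247) with the linkage bulging out to the left behind it.

Run:
```python
import pickle,cv2
from h import *
o,c=pickle.load(open("w1.pkl","rb"))
a=c["color"][234:384,0:200,::-1].astype(float);a=np.clip(255*(a/255)**.5,0,255).astype(np.uint8)
cv2.imwrite("pics/w1z.png",cv2.resize(a,None,fx=4,fy=4,interpolation=cv2.INTER_CUBIC))
```

```text
(no output)
```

View pics/w1z.png

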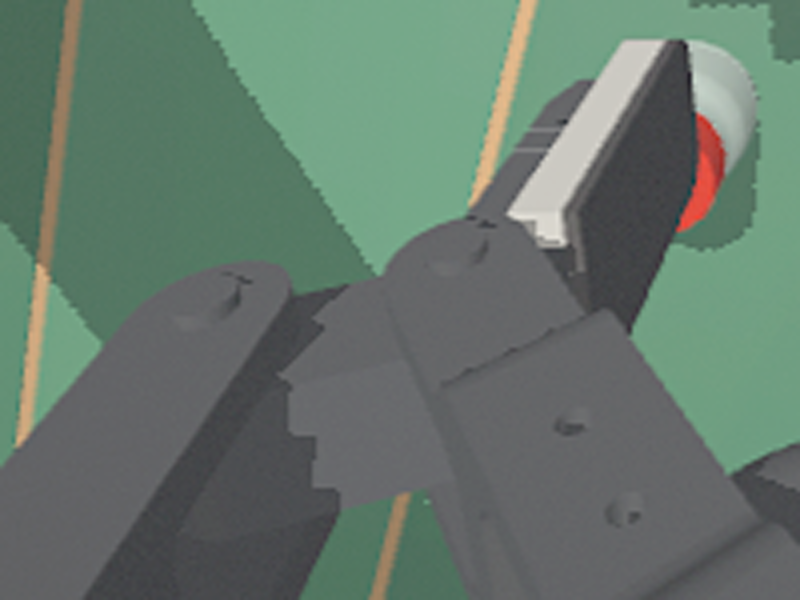

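The crop shows a Robotiq-type linkage. The knuckle bulges about 17–20 mm outside the finger back some 50 mm above the tip, while the pad's narrow side is clean. So I will use one half-open finger, leading with its narrow side.

Run:
```python
import pickle
from h import *
o,c=pickle.load(open("w1.pkl","rb"))
L,Rr=ray(c,(247,121.5),.116,o),ray(c,(247,205),.116,o)
print("wrist lip",L,Rr,np.linalg.norm(L-Rr),(L+Rr)/2,np.degrees(np.arctan2(*(L-Rr)[1::-1])))
d=pickle.load(open("v0.pkl","rb"));t=d["top"]
print("canister",ray(t,(373,135),.09),"jar",ray(t,(378,180),.055),"dish",ray(t,(278,203),.03))
print(monitor.get_obs()["eef_pos"])
```

```text
wrist lip [ 0.60129138 -0.05582598  0.116     ] [ 0.62884692 -0.13355276  0.116     ] 0.08246672741063713 [ 0.61506915 -0.09468937  0.116     ] 109.52033208613149
canister [ 0.70409157 -0.27283423  0.09      ] jar [ 0.55507907 -0.29693596  0.055     ] dish [0.47471487 0.04459275 0.03      ]
[ 0.63282793 -0.10674995  0.24761033]
```

>>> {"api": "move_arm", "payload": {"moves": [[[0,0.01,0,10,50],[0,0.02,0,20,50],[0,0.03,0,30,50],[0,0.04,0,40,50],[0,0.045,0,50,50]]]}}

```text
clock: 2.45
eef_pos: [0.6353, -0.061, 0.2537]
tool_rot: [0.17, 0.986, 0.0, 0.002]
ft_force: [0.3, -0.9, -0.2]
grip_width: 0.0426
grasp_force: 0.0
```

>>> {"api": "move_arm", "payload": {"moves": [[[0,0,0,10,50],[0,0,0,20,50],[0,0,0,30,50],[0,0,0,40,50],[0,0,0,40,50]]]}}

```text
clock: 3.08
eef_pos: [0.6352, -0.0616, 0.2534]
tool_rot: [-0.174, 0.985, -0.0, 0.002]
ft_force: [0.2, -0.3, -0.1]
grip_width: 0.0426
grasp_force: 0.0
```

>>> {"api": "move_arm", "payload": {"moves": [[[0,0,-0.05,0,50],[0,0,-0.1,0,50],[0,0,-0.14,0,50],[0,0,-0.16,0,50],[0,0,-0.16,0,50]]]}}

```text
clock: 3.7
eef_pos: [0.6337, -0.0614, 0.0901]
tool_rot: [-0.173, 0.985, 0.0, -0.001]
ft_force: [-0.2, -0.1, 0.0]
grip_width: 0.0426
grasp_force: 0.0
```

Run:
```python
from h import *
import cv2,pickle
o=monitor.get_obs();print(o["eef_pos"],o["ft_force"])
c=vision.camera("wrist");s=vision.camera("scene");pickle.dump((o,c),open("w2.pkl","wb"))
a=cv2.resize(c["color"][84:384,106:406,::-1],(500,500));b=cv2.resize(s["color"][150:270,130:202+30,::-1],(300,353))
b=cv2.copyMakeBorder(b,0,147,0,0,cv2.BORDER_CONSTANT)
cv2.imwrite("pics/w2.png",np.hstack([a,b]))
```

```text
[ 0.63366437 -0.06140137  0.09013891] [-0.24655335 -0.06333012  0.00145754]
```

View pics/w2.png

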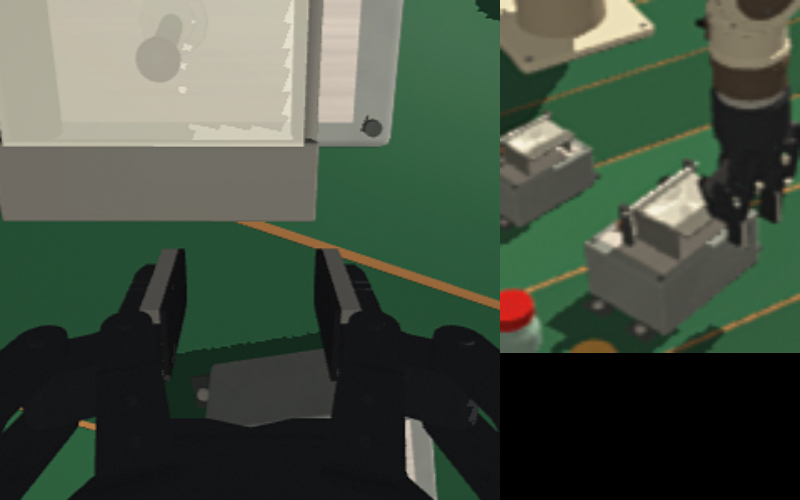

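The wrist view shows the left finger (crop 163,265) centred on the toggle ball (158,58), with the lip at row 220. The right finger lies outside the guard's edge (317). Now I'll approach the lip.

>>> {"api": "move_arm", "payload": {"moves": [[[-0.0047,-0.0017,0,0,50],[-0.0094,-0.0034,0,0,50],[-0.0122,-0.0044,0,0,50],[-0.0122,-0.0044,0,0,50]]]}}

```text
clock: 4.3
eef_pos: [0.6225, -0.066, 0.0917]
tool_rot: [-0.174, 0.985, -0.0, 0.0]
ft_force: [-0.0, 0.5, 0.4]
grip_width: 0.043
grasp_force: 0.0
```

>>> {"api": "move_arm", "payload": {"moves": [[[-0.0019,-0.0007,0,0,50],[-0.0019,-0.0007,0,0,50]]]}}

```text
clock: 4.55
eef_pos: [0.6206, -0.0666, 0.0912]
tool_rot: [-0.175, 0.985, 0.0, -0.0]
ft_force: [1.4, -0.2, -0.2]
grip_width: 0.0426
grasp_force: 0.0
```

>>> {"api": "move_arm", "payload": {"moves": [[[-0.0019,-0.0007,0,0,50],[-0.0019,-0.0007,0,0,50]]]}}

```text
clock: 4.8
eef_pos: [0.6187, -0.0673, 0.0912]
tool_rot: [-0.175, 0.985, 0.0, -0.0]
ft_force: [-0.4, 0.3, 0.4]
grip_width: 0.0428
grasp_force: 0.0
```

>>> {"api": "move_arm", "payload": {"moves": [[[-0.0019,-0.0007,0,0,50],[-0.0019,-0.0007,0,0,50]]]}}

```text
clock: 5.05
eef_pos: [0.617, -0.068, 0.0914]
tool_rot: [-0.175, 0.985, -0.0, 0.0]
ft_force: [0.9, 0.6, 0.3]
grip_width: 0.0428
grasp_force: 0.2
```

>>> {"api": "move_arm", "payload": {"moves": [[[-0.0014,-0.0005,0,0,50],[-0.0014,-0.0005,0,0,50]]]}}

```text
clock: 5.3
eef_pos: [0.6169, -0.068, 0.0919]
tool_rot: [-0.175, 0.985, 0.0, 0.002]
ft_force: [4.8, 2.3, 1.1]
grip_width: 0.0423
grasp_force: 2.4
```

>>> {"api": "move_arm", "payload": {"moves": [[[-0.0019,-0.0007,0,0,50],[-0.0021,-0.0008,0.004,0,50],[-0.0024,-0.0009,0.008,0,50],[-0.0028,-0.001,0.012,0,50]]]}}

```text
clock: 5.8
eef_pos: [0.6158, -0.0685, 0.1049]
tool_rot: [-0.175, 0.985, 0.0, 0.003]
ft_force: [6.5, 2.9, 0.8]
grip_width: 0.0432
grasp_force: 3.8
```

Run:
```python
from h import *
import cv2,pickle
o=monitor.get_obs();print(o["eef_pos"],o["ft_force"])
c=vision.camera("wrist");s=vision.camera("scene");pickle.dump((o,c),open("w3.pkl","wb"))
a=cv2.resize(c["color"][84:384,106:406,::-1],(500,500));b=cv2.resize(s["color"][150:270,130:202+30,::-1],(300,353))
b=cv2.copyMakeBorder(b,0,147,0,0,cv2.BORDER_CONSTANT)
cv2.imwrite("pics/w3.png",np.hstack([a,b]))
```

```text
[ 0.61576647 -0.06851339  0.10486534] [6.47127298 2.93845797 0.7666195 ]
```

View pics/w3.png

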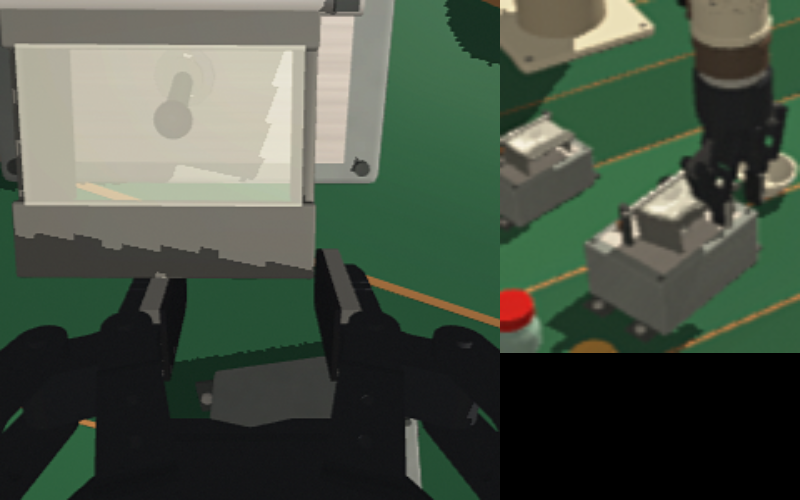

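The guard follows the finger up: it is foreshortened, and bench shows through below its window. The friction lift works, so I'll continue along the arc.

>>> {"api": "move_arm", "payload": {"moves": [[[-0.0014,-0.0005,0.005,0,50],[-0.0025,-0.0009,0.0093,0,50],[-0.0037,-0.0013,0.0128,0,50],[-0.005,-0.0018,0.0163,0,50],[-0.0065,-0.0024,0.0197,0,50]]]}}

```text
clock: 6.52
eef_pos: [0.6096, -0.0708, 0.1252]
tool_rot: [-0.175, 0.985, -0.0, 0.004]
ft_force: [7.5, 3.1, 3.0]
grip_width: 0.0426
grasp_force: 3.9
```

>>> {"api": "move_arm", "payload": {"moves": [[[-0.0017,-0.0006,0.0033,0,50],[-0.0036,-0.0013,0.0066,0,50],[-0.0055,-0.002,0.0095,0,50],[-0.0076,-0.0028,0.0125,0,50],[-0.0097,-0.0035,0.0155,0,50]]]}}

```text
clock: 7.15
eef_pos: [0.5997, -0.0745, 0.1411]
tool_rot: [-0.175, 0.985, -0.0, 0.004]
ft_force: [5.8, 4.7, 4.9]
grip_width: 0.0427
grasp_force: 3.3
```

Run:
```python
from h import *
import cv2,pickle
o=monitor.get_obs();print(o["eef_pos"],o["ft_force"])
c=vision.camera("wrist");s=vision.camera("scene")
a=cv2.resize(c["color"][84:384,106:406,::-1],(500,500));b=cv2.resize(s["color"][150:270,130:202+30,::-1],(300,353))
b=cv2.copyMakeBorder(b,0,147,0,0,cv2.BORDER_CONSTANT)
cv2.imwrite("pics/w4.png",np.hstack([a,b]))
```

```text
[ 0.59972085 -0.07446801  0.1411469 ] [5.79733215 4.65025522 4.87421768]
```

View pics/w4.png

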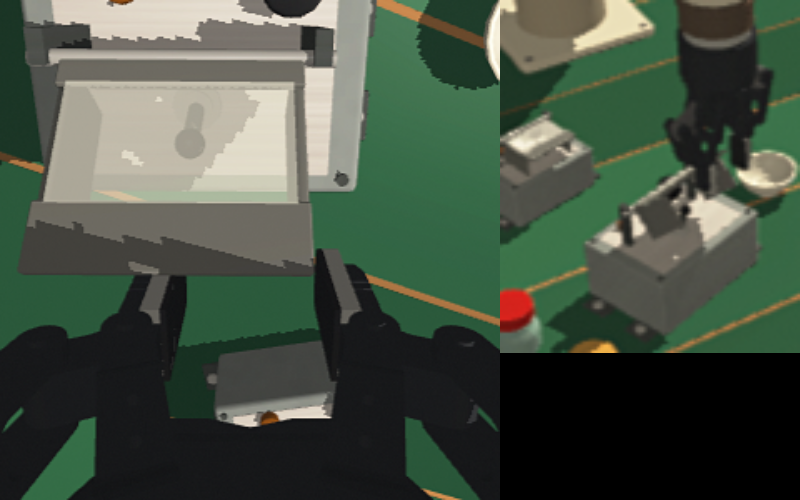

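The guard is up about 0.7 rad and resting on the finger; the toggle is still off at (190,143). Next: a little further back, then slide the finger down under the lip in front of the ball.

>>> {"api": "move_arm", "payload": {"moves": [[[-0.003,-0.0011,0.0035,0,50],[-0.0062,-0.0023,0.007,0,50],[-0.0062,-0.0023,0.003,0,50],[-0.0062,-0.0023,-0.002,0,50]]]}}

```text
clock: 7.75
eef_pos: [0.5894, -0.0779, 0.1355]
tool_rot: [-0.174, 0.985, 0.0, -0.001]
ft_force: [0.0, -0.2, 0.2]
grip_width: 0.0427
grasp_force: 0.2
```

>>> {"api": "move_arm", "payload": {"moves": [[[0,0,-0.005,0,50],[0,0,-0.01,0,50],[0,0,-0.015,0,50]]]}}

```text
clock: 8.12
eef_pos: [0.5973, -0.0755, 0.1256]
tool_rot: [-0.176, 0.984, 0.0, 0.008]
ft_force: [11.6, 9.6, 14.5]
grip_width: 0.0426
grasp_force: 0.0
```

>>> {"api": "move_arm", "payload": {"moves": [[[-0.002,-0.001,0.008,0,50],[-0.004,-0.0015,0.016,0,50],[-0.006,-0.0022,0.02,0,50]]]}}

```text
clock: 8.5
eef_pos: [0.5833, -0.0801, 0.1409]
tool_rot: [-0.174, 0.985, 0.0, -0.001]
ft_force: [-1.1, -0.7, -0.1]
grip_width: 0.0427
grasp_force: 0.1
```

>>> {"api": "move_arm", "payload": {"moves": [[[0.001,0.0004,-0.006,0,50],[0.001,0.0004,-0.012,0,50]]]}}

```text
clock: 8.75
eef_pos: [0.5903, -0.0784, 0.1322]
tool_rot: [-0.175, 0.984, 0.0, 0.006]
ft_force: [9.1, 6.4, 14.5]
grip_width: 0.0426
grasp_force: 0.0
```

Both stalls came with the lip 43 mm above the fingertip, where the wider knuckle makes a ledge. I'll back out, let the guard drop, and start again with the lip against the linkage about 80 mm above the tip. The finger can reach below the box top while it is still in front of the box.

>>> {"api": "move_arm", "payload": {"moves": [[[0.012,0.0044,0.003,0,50],[0.027,0.01,0.003,0,50],[0.045,0.0164,0.0,0,50],[0.052,0.019,0,0,50],[0.052,0.019,0,0,50]]]}}

```text
clock: 9.38
eef_pos: [0.6369, -0.0604, 0.1285]
tool_rot: [-0.175, 0.985, 0.0, -0.001]
ft_force: [-0.1, 0.4, -0.5]
grip_width: 0.0428
grasp_force: 0.0
```

>>> {"api": "move_arm", "payload": {"moves": [[[0,0,-0.03,0,50],[0,0,-0.06,0,50],[0,0,-0.085,0,50],[0,0,-0.095,0,50],[0,0,-0.095,0,50]]]}}

```text
clock: 10.0
eef_pos: [0.6366, -0.0606, 0.0341]
tool_rot: [-0.174, 0.985, 0.0, -0.001]
ft_force: [0.5, 0.5, -0.1]
grip_width: 0.0425
grasp_force: 0.0
```

>>> {"api": "move_arm", "payload": {"moves": [[[-0.0056,-0.0021,0,0,50],[-0.0103,-0.0038,0,0,50],[-0.0103,-0.0038,0,0,50]]]}}

```text
clock: 10.38
eef_pos: [0.627, -0.0645, 0.0354]
tool_rot: [-0.174, 0.985, -0.0, 0.0]
ft_force: [-0.2, -0.2, -0.3]
grip_width: 0.0425
grasp_force: 0.0
```

>>> {"api": "move_arm", "payload": {"moves": [[[-0.0019,-0.0007,0,0,50],[-0.0019,-0.0007,0,0,50]]]}}

```text
clock: 10.62
eef_pos: [0.6251, -0.065, 0.0346]
tool_rot: [-0.175, 0.985, -0.0, 0.0]
ft_force: [1.1, -0.5, -1.1]
grip_width: 0.043
grasp_force: 0.0
```

>>> {"api": "move_arm", "payload": {"moves": [[[-0.0019,-0.0007,0,0,50],[-0.0019,-0.0007,0,0,50]]]}}

```text
clock: 10.88
eef_pos: [0.6231, -0.0657, 0.0344]
tool_rot: [-0.175, 0.985, 0.0, -0.0]
ft_force: [-0.1, -0.2, -0.7]
grip_width: 0.0431
grasp_force: 0.0
```

>>> {"api": "move_arm", "payload": {"moves": [[[-0.0014,-0.0005,0,0,50],[-0.0014,-0.0005,0,0,50]]]}}

```text
clock: 11.12
eef_pos: [0.6229, -0.0658, 0.0349]
tool_rot: [-0.175, 0.985, 0.0, 0.001]
ft_force: [2.9, 2.2, -0.1]
grip_width: 0.0427
grasp_force: 0.0
```

>>> {"api": "move_arm", "payload": {"moves": [[[-0.0014,-0.0005,0,0,50],[-0.0014,-0.0005,0,0,50]]]}}

```text
clock: 11.38
eef_pos: [0.623, -0.0657, 0.0355]
tool_rot: [-0.175, 0.985, 0.0, 0.003]
ft_force: [7.4, 4.6, 0.5]
grip_width: 0.0426
grasp_force: 0.0
```

>>> {"api": "move_arm", "payload": {"moves": [[[-0.0014,-0.0005,0,0,50],[-0.0014,-0.0005,0,0,50]]]}}

```text
clock: 11.62
eef_pos: [0.6232, -0.0657, 0.0362]
tool_rot: [-0.175, 0.985, 0.0, 0.004]
ft_force: [8.9, 4.5, -0.7]
grip_width: 0.0428
grasp_force: 0.0
```

>>> {"api": "move_arm", "payload": {"moves": [[[-0.0005,-0.0002,0.004,0,50],[-0.0008,-0.0003,0.0075,0,50],[-0.0012,-0.0004,0.011,0,50],[-0.0017,-0.0006,0.015,0,50]]]}}

```text
clock: 12.12
eef_pos: [0.6216, -0.0663, 0.0516]
tool_rot: [-0.175, 0.984, 0.0, 0.005]
ft_force: [8.6, 5.1, 2.1]
grip_width: 0.0425
grasp_force: 0.0
```

>>> {"api": "move_arm", "payload": {"moves": [[[-0.001,-0.0004,0.0044,0,50],[-0.0023,-0.0008,0.0087,0,50],[-0.0038,-0.0014,0.0129,0,50],[-0.0055,-0.002,0.017,0,50],[-0.0074,-0.0027,0.021,0,50]]]}}

```text
clock: 12.75
eef_pos: [0.6129, -0.07, 0.0726]
tool_rot: [-0.175, 0.985, -0.001, 0.003]
ft_force: [2.8, 1.2, 1.8]
grip_width: 0.0427
grasp_force: 0.0
```

>>> {"api": "move_arm", "payload": {"moves": [[[-0.0023,-0.0008,0.0038,0,50],[-0.0046,-0.0017,0.0075,0,50],[-0.007,-0.0025,0.011,0,50]]]}}

```text
clock: 13.12
eef_pos: [0.6019, -0.0732, 0.0811]
tool_rot: [-0.174, 0.985, 0.0, -0.001]
ft_force: [-0.7, 0.7, -0.1]
grip_width: 0.0426
grasp_force: 0.0
```

>>> {"api": "move_arm", "payload": {"moves": [[[-0.0024,-0.0009,0.005,0,50],[-0.0047,-0.0017,0.0095,0,50],[-0.007,-0.0026,0.014,0,50],[-0.0094,-0.0034,0.018,0,50]]]}}

```text
clock: 13.62
eef_pos: [0.5934, -0.0764, 0.0998]
tool_rot: [-0.175, 0.985, -0.0, 0.0]
ft_force: [-0.2, 0.8, 0.4]
grip_width: 0.0422
grasp_force: 0.0
```

Run:
```python
from h import *
import cv2,pickle
o=monitor.get_obs();print(o["eef_pos"],o["ft_force"])
c=vision.camera("wrist");s=vision.camera("scene")
a=cv2.resize(c["color"][84:384,106:406,::-1],(500,500));b=cv2.resize(s["color"][150:270,130:202+30,::-1],(300,353))
b=cv2.copyMakeBorder(b,0,147,0,0,cv2.BORDER_CONSTANT)
cv2.imwrite("pics/w5.png",np.hstack([a,b]))
```

```text
[ 0.59340112 -0.07644506  0.09982181] [-0.19755412  0.78091634  0.3841487 ]
```

View pics/w5.png

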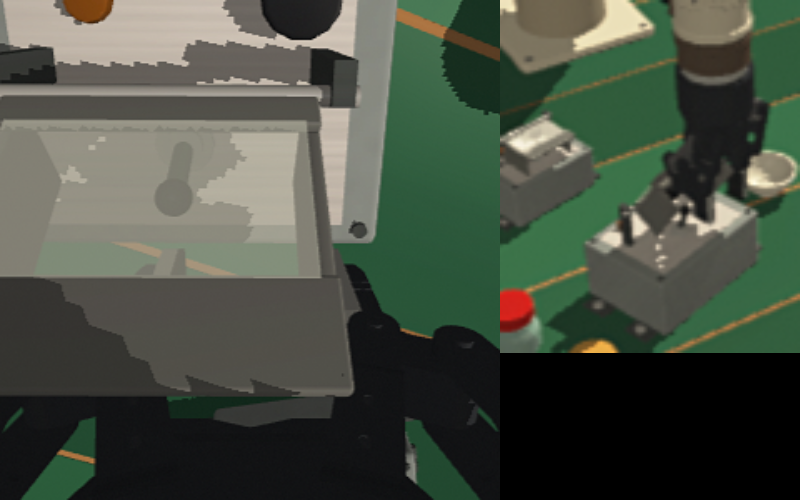

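The picture shows the guard held high by the linkage. Through the window the fingertip (170,265) sits in front of the ball (175,197). Now I'll push back.

>>> {"api": "move_arm", "payload": {"moves": [[[-0.004,-0.0014,0.001,0,50],[-0.0075,-0.0027,0.002,0,50],[-0.0113,-0.0041,0.003,0,50],[-0.015,-0.0055,0.004,0,50]]]}}

```text
clock: 14.22
eef_pos: [0.5788, -0.0818, 0.1037]
tool_rot: [-0.175, 0.985, 0.0, 0.001]
ft_force: [1.0, 0.9, 0.7]
grip_width: 0.0426
grasp_force: 0.6
```

>>> {"api": "move_arm", "payload": {"moves": [[[-0.0028,-0.001,0.001,0,50],[-0.0056,-0.0021,0.002,0,50],[-0.0056,-0.0021,0.002,0,50]]]}}

```text
clock: 14.6
eef_pos: [0.5729, -0.0839, 0.1058]
tool_rot: [-0.175, 0.985, 0.0, 0.0]
ft_force: [0.3, 1.7, 1.9]
grip_width: 0.0427
grasp_force: 0.4
```

>>> {"api": "move_arm", "payload": {"moves": [[[-0.0019,-0.0007,0,0,50],[-0.0028,-0.001,0.0,0,50],[-0.0028,-0.001,0.0,0,50]]]}}

```text
clock: 14.98
eef_pos: [0.5705, -0.0847, 0.106]
tool_rot: [-0.175, 0.985, 0.0, 0.001]
ft_force: [1.5, 3.8, 4.8]
grip_width: 0.0422
grasp_force: 1.3
```

>>> {"api": "move_arm", "payload": {"moves": [[[-0.0019,-0.0007,0,0,50],[-0.0019,-0.0007,0,0,50]]]}}

```text
clock: 15.22
eef_pos: [0.5685, -0.0853, 0.1061]
tool_rot: [-0.175, 0.985, 0.0, 0.001]
ft_force: [1.4, 4.3, 5.0]
grip_width: 0.0429
grasp_force: 1.7
```

>>> {"api": "move_arm", "payload": {"moves": [[[-0.0019,-0.0007,0,0,50],[-0.0019,-0.0007,0,0,50]]]}}

```text
clock: 15.48
eef_pos: [0.5666, -0.0858, 0.1061]
tool_rot: [-0.175, 0.985, 0.0, 0.001]
ft_force: [-0.5, 5.4, 5.3]
grip_width: 0.0429
grasp_force: 1.8
```

>>> {"api": "move_arm", "payload": {"moves": [[[-0.0019,-0.0007,0,0,50],[-0.0019,-0.0007,0,0,50]]]}}

```text
clock: 15.72
eef_pos: [0.5659, -0.086, 0.1062]
tool_rot: [-0.175, 0.985, 0.001, 0.002]
ft_force: [4.0, 5.9, 4.5]
grip_width: 0.0429
grasp_force: 1.2
```

>>> {"api": "move_arm", "payload": {"moves": [[[-0.0019,-0.0007,0,0,50],[-0.0019,-0.0007,0,0,50]]]}}

```text
clock: 15.98
eef_pos: [0.5659, -0.0859, 0.1063]
tool_rot: [-0.175, 0.984, 0.001, 0.004]
ft_force: [9.7, 7.9, 1.6]
grip_width: 0.0426
grasp_force: 0.7
```

>>> {"api": "move_arm", "payload": {"moves": [[[-0.0019,-0.0007,0,0,50],[-0.0019,-0.0007,0,0,50]]]}}

```text
clock: 16.23
eef_pos: [0.566, -0.0859, 0.1064]
tool_rot: [-0.176, 0.984, 0.001, 0.006]
ft_force: [14.2, 10.0, -1.2]
grip_width: 0.0427
grasp_force: 0.3
```

>>> {"api": "move_arm", "payload": {"moves": [[[0.0028,0.001,0,-2,50],[0.0028,0.001,0,-4,50],[0.0028,0.001,0,-6,50],[0.0028,0.001,0,-6,50]]]}}

```text
clock: 16.73
eef_pos: [0.5683, -0.086, 0.1065]
tool_rot: [-0.124, 0.992, 0.001, 0.005]
ft_force: [12.0, 6.8, -1.3]
grip_width: 0.0424
grasp_force: 0.5
```

Run:
```python
from h import *
import cv2,pickle
o=monitor.get_obs();print(o["eef_pos"],o["ft_force"])
c=vision.camera("wrist");s=vision.camera("scene");pickle.dump((o,c,s),open("w6.pkl","wb"))
```

```text
[ 0.56826128 -0.08596762  0.10649428] [12.01849962  6.8333105  -1.25387455]
```

>>> {"api": "move_arm", "payload": {"moves": [[[0.012,0.0044,0,2,50],[0.024,0.0088,0,4,50],[0.036,0.013,0,6,50],[0.05,0.018,0,6,50],[0.064,0.0235,0,6,50]]]}}

```text
clock: 17.45
eef_pos: [0.6279, -0.064, 0.1049]
tool_rot: [-0.175, 0.985, -0.0, -0.001]
ft_force: [0.7, 0.4, 0.2]
grip_width: 0.0427
grasp_force: 0.0
```

>>> {"api": "move_arm", "payload": {"moves": [[[0.02,0.007,0,0,50],[0.03,0.011,0.0,0,50],[0.03,0.011,0.03,0,50],[0.03,0.011,0.06,0,50],[0.03,0.011,0.06,0,50]]]}}

```text
clock: 18.08
eef_pos: [0.6593, -0.0532, 0.1685]
tool_rot: [-0.175, 0.985, -0.001, 0.003]
ft_force: [0.4, -0.1, 0.1]
grip_width: 0.0424
grasp_force: 0.0
```

Run:
```python
from h import *
import cv2,pickle
o=monitor.get_obs();print(o["eef_pos"],o["ft_force"])
c=vision.camera("wrist");s=vision.camera("scene");t=vision.camera("top");pickle.dump((o,c,s,t),open("w7.pkl","wb"))
a=cv2.resize(c["color"][0:300,106:406,::-1],(400,400));b=cv2.resize(s["color"][180:280,120:220,::-1],(400,400),interpolation=cv2.INTER_CUBIC)
e=cv2.resize(t["color"][100:220,260:400,::-1],(230,197));e=cv2.copyMakeBorder(e,0,3,0,570,cv2.BORDER_CONSTANT)
cv2.imwrite("pics/w7.png",np.vstack([np.hstack([a,b]),e]))
```

```text
[ 0.65927162 -0.05322203  0.16854164] [ 0.37490226 -0.11978924  0.07308359]
```

View pics/w7.png

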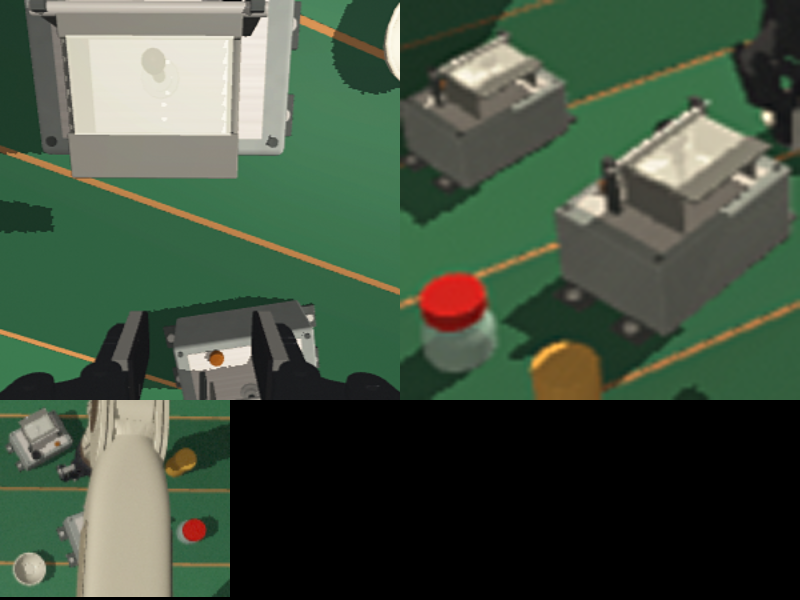

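The guard is shut. Through the window the ball is now at (152,60), on the hinge side of its pivot (160,75), and the jar, canister and dish are standing. I'll put a number on the toggle angle.

Run:
```python
import pickle,cv2
from h import *
o,c,s,t=pickle.load(open("w7.pkl","rb"));f=np.array([.94,.342,0])
g=cv2.cvtColor(c["color"],cv2.COLOR_RGB2GRAY)
sub=g[30:75,195:255]; m=(sub<np.median(sub)-28).astype(np.uint8)
n,l,st,ce=cv2.connectedComponentsWithStats(m);print(np.median(sub),[(st[i].tolist(),(ce[i]+[195,30]).round(1).tolist()) for i in range(1,n) if st[i][4]>30])
lip=ray(c,(222,133),.112,o);print("lip",lip@f, "hinge row pt",ray(c,(222,27),.114,o)@f)
for ang in(0,.6,.65,.7,.75,.8):
    th=ang-.4;x=-24+30*np.sin(th);z=.114-.040+.030*np.cos(th)
    p=np.array([.615,-.0945,0])-f*(.075+x/1000*1);p[2]=z
    print(ang,proj(c,p,o).round(1),"pivot",proj(c,np.r_[(np.array([.615,-.0945])-f[:2]*.051),.074],o).round(1))
np.set_printoptions(linewidth=250);print(sub[::2,::2])
```

```text
229.0 [([18, 6, 17, 20, 184], [220.6, 45.7])]
lip 0.5458780111819184 hinge row pt 0.48183442210547983
0 [[221.8  72.1]] pivot [[225.5  58. ]]
0.6 [[220.6  42.6]] pivot [[225.5  58. ]]
0.65 [[220.6  40.2]] pivot [[225.5  58. ]]
0.7 [[220.6  37.9]] pivot [[225.5  58. ]]
0.75 [[220.6  35.6]] pivot [[225.5  58. ]]
0.8 [[220.6  33.3]] pivot [[225.5  58. ]]
[[229 229 229 230 229 230 230 230 230 230 230 230 230 230 231 231 231 232 232 233 232 232 233 232 232 232 233 232 232 232]
 [227 228 229 228 228 229 229 230 229 229 229 230 230 230 230 230 230 230 231 231 231 231 231 231 231 231 230 231 230 230]
 [228 228 228 228 228 228 228 228 228 229 228 229 230 230 229 230 230 230 230 230 230 230 230 230 230 230 230 230 230 230]
 [228 228 228 228 228 229 229 230 230 230 231 219 198 198 209 230 230 230 230 230 230 231 231 231 231 231 231 231 231 231]
 [229 229 230 229 229 229 229 229 230 231 205 199 200 200 200 199 229 231 230 230 230 230 231 231 231 231 232 232 232 232]
 [228 228 228 228 228 228 228 228 229 207 199 200 201 200 200 200 198 228 230 230 230 231 230 230 231 231 231 231 231 231]
 [228 22
[... 1383 characters left out ...]
224 226 227 228 228 228 227 227 227 227 226 228 228 227 230 230 230 231 231 231 231]
 [228 228 228 229 229 229 229 229 229 226 226 227 227 227 228 227 227 227 224 228 228 227 229 230 229 229 230 230 230 230]
 [228 228 228 228 229 228 229 229 229 229 227 226 227 227 225 224 223 227 246 226 227 227 230 230 230 230 230 230 230 231]
 [229 228 229 229 229 229 229 229 229 229 229 226 226 227 227 227 227 227 246 234 226 230 230 229 230 229 230 230 230 230]
 [228 228 228 228 228 229 229 229 229 229 229 229 228 221 225 227 227 226 221 225 230 229 229 229 229 229 230 229 230 229]
 [227 228 228 228 228 229 228 229 228 229 228 228 229 229 229 228 227 229 229 229 229 229 229 229 229 229 229 230 230 230]]
```

>>> {"api": "move_arm", "payload": {"moves": [[[0,0,-0.05,0,45],[0,0,-0.1,0,45],[-0.005,-0.002,-0.138,0,45],[-0.02,-0.0073,-0.139,0,45],[-0.028,-0.0102,-0.139,0,45]]]}}

```text
clock: 18.85
eef_pos: [0.627, -0.0632, 0.0241]
tool_rot: [-0.174, 0.985, 0.001, -0.002]
ft_force: [0.4, -0.6, 0.1]
grip_width: 0.0384
grasp_force: 0.0
```

>>> {"api": "move_arm", "payload": {"moves": [[[-0.001,-0.0004,0,0,45],[-0.002,-0.0007,0,0,45],[-0.002,-0.0007,0,0,45]]]}}

```text
clock: 19.23
eef_pos: [0.6282, -0.0638, 0.0272]
tool_rot: [-0.175, 0.985, -0.0, 0.001]
ft_force: [-0.8, -0.6, -0.1]
grip_width: 0.0385
grasp_force: 0.0
```

>>> {"api": "move_arm", "payload": {"moves": [[[-0.0028,-0.001,0,0,45],[-0.0028,-0.001,0,0,45]]]}}

```text
clock: 19.48
eef_pos: [0.6245, -0.0649, 0.0266]
tool_rot: [-0.175, 0.985, 0.0, -0.0]
ft_force: [0.4, 0.8, -0.5]
grip_width: 0.0382
grasp_force: 0.0
```

>>> {"api": "move_arm", "payload": {"moves": [[[-0.0019,-0.0007,0,0,45],[-0.0019,-0.0007,0,0,45]]]}}

```text
clock: 19.73
eef_pos: [0.6237, -0.0654, 0.0271]
tool_rot: [-0.175, 0.985, -0.0, 0.001]
ft_force: [2.8, 0.8, 1.3]
grip_width: 0.0386
grasp_force: 0.0
```

>>> {"api": "move_arm", "payload": {"moves": [[[-0.0019,-0.0007,0,0,45],[-0.0019,-0.0007,0,0,45]]]}}

```text
clock: 19.98
eef_pos: [0.6237, -0.0655, 0.0276]
tool_rot: [-0.175, 0.985, 0.0, 0.003]
ft_force: [7.7, 3.1, -0.3]
grip_width: 0.0383
grasp_force: 0.0
```

The protrusion hardly grows 8 mm deeper (7.2 mm against 6.6 mm). So repeating the lift from this lower height lets the tip meet the ball at its centre.

>>> {"api": "move_arm", "payload": {"moves": [[[-0.0015,-0.0005,0.001,0,45],[-0.0018,-0.0007,0.005,0,45],[-0.0022,-0.0008,0.009,0,45],[-0.0028,-0.001,0.013,0,45],[-0.0034,-0.0012,0.016,0,45]]]}}

```text
clock: 20.6
eef_pos: [0.6217, -0.0663, 0.0446]
tool_rot: [-0.175, 0.985, -0.0, 0.005]
ft_force: [8.4, 3.7, 2.1]
grip_width: 0.0382
grasp_force: 0.0
```

>>> {"api": "move_arm", "payload": {"moves": [[[-0.001,-0.0004,0.0044,0,45],[-0.0023,-0.0008,0.0087,0,45],[-0.0038,-0.0014,0.0129,0,45],[-0.0055,-0.002,0.017,0,45],[-0.0074,-0.0027,0.021,0,45]]]}}

```text
clock: 21.22
eef_pos: [0.6135, -0.0695, 0.0658]
tool_rot: [-0.175, 0.985, -0.0, 0.004]
ft_force: [5.7, 2.8, 3.9]
grip_width: 0.0383
grasp_force: 0.0
```

>>> {"api": "move_arm", "payload": {"moves": [[[-0.0017,-0.0006,0.0042,0,45],[-0.0037,-0.0014,0.0082,0,45],[-0.006,-0.0022,0.012,0,45],[-0.0082,-0.003,0.0152,0,45]]]}}

```text
clock: 21.72
eef_pos: [0.604, -0.0727, 0.08]
tool_rot: [-0.175, 0.985, 0.0, 0.003]
ft_force: [9.2, 3.3, 4.1]
grip_width: 0.0385
grasp_force: 0.0
```

>>> {"api": "move_arm", "payload": {"moves": [[[-0.0024,-0.0009,0.003,0,45],[-0.0047,-0.0017,0.006,0,45],[-0.0075,-0.0027,0.009,0,45],[-0.0103,-0.0037,0.0105,0,45]]]}}

```text
clock: 22.22
eef_pos: [0.591, -0.075, 0.0896]
tool_rot: [-0.175, 0.985, 0.002, -0.0]
ft_force: [-0.0, 5.6, 2.0]
grip_width: 0.0388
grasp_force: 0.0
```

>>> {"api": "move_arm", "payload": {"moves": [[[-0.0005,0.0014,0.001,0,50],[-0.0043,0,0.003,0,50],[-0.008,-0.0013,0.0045,0,50],[-0.012,-0.0028,0.006,0,50],[-0.016,-0.0042,0.0075,0,50]]]}}

```text
clock: 22.85
eef_pos: [0.5753, -0.0811, 0.097]
tool_rot: [-0.175, 0.985, 0.0, 0.0]
ft_force: [0.7, 3.4, 2.5]
grip_width: 0.0427
grasp_force: 0.0
```

>>> {"api": "move_arm", "payload": {"moves": [[[-0.0019,-0.0007,0.001,0,50],[-0.0038,-0.0014,0.002,0,50],[-0.0056,-0.002,0.002,0,50]]]}}

```text
clock: 23.22
eef_pos: [0.5698, -0.0829, 0.0987]
tool_rot: [-0.175, 0.985, 0.0, -0.0]
ft_force: [0.7, 3.0, 0.8]
grip_width: 0.0428
grasp_force: 0.7
```

>>> {"api": "move_arm", "payload": {"moves": [[[-0.0019,-0.0007,0,0,50],[-0.0038,-0.0014,0,0,50],[-0.0038,-0.0014,0,0,50]]]}}

```text
clock: 23.6
eef_pos: [0.566, -0.0841, 0.0987]
tool_rot: [-0.175, 0.985, 0.0, 0.0]
ft_force: [0.8, 5.7, 2.7]
grip_width: 0.0426
grasp_force: 0.7
```

>>> {"api": "move_arm", "payload": {"moves": [[[-0.0019,-0.0007,0,0,50],[-0.0038,-0.0014,0,0,50],[-0.0038,-0.0014,0,0,50]]]}}

```text
clock: 23.98
eef_pos: [0.5655, -0.0845, 0.0998]
tool_rot: [-0.175, 0.985, 0.001, 0.003]
ft_force: [7.0, 8.7, 1.5]
grip_width: 0.0427
grasp_force: 0.6
```

>>> {"api": "move_arm", "payload": {"moves": [[[-0.0009,-0.0003,0,-3,50],[-0.0009,-0.0003,0,-6,50],[-0.0009,-0.0003,0,-9,50],[-0.0009,-0.0003,0,-9,50]]]}}

```text
clock: 24.48
eef_pos: [0.5691, -0.0832, 0.1011]
tool_rot: [-0.1, 0.995, 0.001, 0.008]
ft_force: [16.6, 13.7, 1.1]
grip_width: 0.0427
grasp_force: 0.0
```

Run:
```python
from h import *
o=monitor.get_obs();f=np.array([.94,.342,0]);y=np.array([-.342,.94,0])
M=R.from_quat(o["tool_rot"]).as_matrix()
for q in ((.011,-.027,-.002),(.011,-.0325,-.002)):
    p=o["eef_pos"]+M@q; print("pad rel hinge mm",((p@f)-.4707)*1e3,"lat",((p-[.615,-.0945,0])@y)*1e3)
print(o["clock"],o["ft_force"],o["eef_pos"])
```

```text
pad rel hinge mm 20.862528433787887 lat 1.2465553561811886
pad rel hinge mm 20.046687882184887 lat -4.1941637682805615
24.475 [16.55952572 13.72424715  1.13403267] [ 0.56907984 -0.08320549  0.10105112]
```

>>> {"api": "move_arm", "payload": {"moves": [[[0.012,0.0044,0,3,50],[0.024,0.0088,0,6,50],[0.036,0.013,0,9,50],[0.05,0.018,0,9,50],[0.064,0.0235,0,9,50]]]}}

```text
clock: 25.1
eef_pos: [0.6251, -0.0639, 0.0979]
tool_rot: [-0.174, 0.985, -0.001, -0.001]
ft_force: [-0.5, 0.0, -0.2]
grip_width: 0.0429
grasp_force: 0.0
```

>>> {"api": "move_arm", "payload": {"moves": [[[0.015,0.0055,0,0,50],[0.027,0.01,0.0,0,50],[0.03,0.011,0.035,0,50],[0.03,0.011,0.07,0,50],[0.03,0.011,0.07,0,50]]]}}

```text
clock: 25.72
eef_pos: [0.6573, -0.0531, 0.1718]
tool_rot: [-0.174, 0.985, -0.002, 0.003]
ft_force: [0.3, 0.4, -0.0]
grip_width: 0.0425
grasp_force: 0.0
```

```bash
cat > m.py <<'E'
import pickle,cv2
from h import *
def ball(o,c):
    g=cv2.cvtColor(c["color"],cv2.COLOR_RGB2GRAY).astype(int)
    f=np.array([.94,.342,0]);lip=np.array([.615,-.0945,0])
    u,v=proj(c,np.r_[(lip-f*.060)[:2],.1035],o)[0].round().astype(int)
    s=g[max(v-20,0):v+25,u-25:u+25];m=((s>190)&(s<204)).astype(np.uint8)
    m=cv2.morphologyEx(m,cv2.MORPH_OPEN,cv2.getStructuringElement(2,(5,5)))
    n,l,st,ce=cv2.connectedComponentsWithStats(m)
    for i in range(1,n):
        if 60<st[i][4]<500:
            uv=ce[i]+[u-25,max(v-20,0)];p=ray(c,uv,.1035,o)
            print(st[i].tolist(),uv.round(1),"mm in front of hinge",round((p@f-.4707)*1e3,1))
o,c,s,t=pickle.load(open("w7.pkl","rb"));ball(o,c)
o=monitor.get_obs();c=vision.camera("wrist");s=vision.camera("scene");pickle.dump((o,c,s),open("w8.pkl","wb"));ball(o,c);print(o["eef_pos"],o["clock"])
E
python3 m.py
```

```text
[18, 19, 17, 20, 262] [220.8  45.8] mm in front of hinge 19.9
[17, 12, 17, 19, 252] [220.1  42.5] mm in front of hinge 15.6
[ 0.65727808 -0.05305965  0.17184361] 25.725
```

Run:
```python
import pickle,cv2
from h import *
for n in("w7.pkl","w8.pkl"):
    q=pickle.load(open(n,"rb"));o,c,s=q[:3]
    r=proj(c,[.615,-.0945,.112],o)[0];u=int(r[0]);g=cv2.cvtColor(c["color"],cv2.COLOR_RGB2GRAY)[:,u].astype(int)
    d=np.abs(np.diff(g));print(r.round(1),[(i,d[i]) for i in range(int(r[1])-25,int(r[1])+25) if d[i]>20])
    sc=s["color"].astype(int);m=(sc[...,0]>150)&(sc[...,1]<60);b=(sc[...,0]>150)&(sc[...,2]<70)&(sc[...,1]>90)
    for k in(m,b): y,x=np.nonzero(k[230:310,110:185]);print(x.mean().round(1),y.mean().round(1),len(x))
from workcell import job
print(job.job_done())
```

```text
[222.1 132.9] [(132, np.int64(43)), (149, np.int64(24)), (150, np.int64(34)), (154, np.int64(26)), (155, np.int64(38))]
22.6 23.6 129
36.2 50.0 28
[221.6 134.9] [(134, np.int64(34)), (150, np.int64(23)), (151, np.int64(34)), (155, np.int64(22)), (156, np.int64(41))]
22.6 23.6 129
38.0 48.1 28
the job is handed in; nothing more can be done
None
```

I handed in the job; the verdict was not shown. By my measurements the toggle ended at about 0.7 rad (it must pass 0.62, its end stop is 0.8). The guard dropped shut with the arm clear, and I saw no sign that the jar, canister or dish had moved.

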